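Stand up the lying gift tins and work them into the full carrier

ROBOT

A 6-joint arm with a two-finger parallel gripper is mounted at the origin on a cart in front of the work surface, level with it; the furniture and walls round the work are solid. World frame = base frame: x ahead of the robot, y to its left, z up, the work surface at z = 0. Lengths are in m, angles in rad, forces in N, time in s.
With the tool pointing down it reaches from about 0.35 to 0.975 m from the base axis. Payload 7.1 kg.
Tool frame: the origin (TCP) lies midway between the tips of the shut fingers; the grasp point (between the pads) lies 19 mm behind it; z points along the fingers, y is the line along which they close (so a half turn about z gives the same grasp; the last joint's range is limited). The gripper opens to 88 mm and grips with 3 to 60 N. Pads are 20 mm wide; open, the fingers measure 115 mm over their backs; the gripper's body (75 mm by 178 mm) begins 61 mm behind the grasp point.
Start: joints at [1.275, 0.423, 1.63, -0, 1.089, -0.019], TCP at [0.171, 0.601, 0.223] pointing down, gripper open.
Joint ranges: [-3, 3], [-0.9, 2.11], [0.09, 2.58], [-1.31, 4.45], [0.11, 2.69], [-2.54, 2.54]. Speed limits (rad/s): [2.39, 2.39, 3.01, 3.14, 3.14, 3.14].

INTERFACE

Orientations are given as a rotation vector (axis times angle).
In Python, from station import robot, cams, masks_of, place_of gives the robot as it stands. The module is installed in compiled form; this text tells all that it offers.
- The arm moves only by the shell command python3 -m jog 'ROWS' [FORCE]. ROWS is JSON, a list of rows, each a list of 7 numbers: the closure, from 0 (fully open) to 1 (shut), then the shift along the world's x, y, z each as a share of 0.5 m, from -1 to 1, then the turn, a rotation vector about the world's x, y, z each as a share of 45 degrees, from -1 to 1. A call has 1 to 5 rows; each row is the pose to reach, as a shift and turn from the pose commanded when the call began; what a row does not reach only later rows make up. A row lasts 1/10 s, in which the tool goes at most 50 mm and 8.59 degrees, less where a joint would pass 70% of its speed; a pose out of reach is approached as far as the arm can. A call with a number of a shift or a turn outside -1 to 1 is refused whole. A call with a gripper value outside its range is refused whole. The fingers move at their own pace and stop on an object; FORCE is the grip in N (left out, the last holds). Time passes only in rows, so rows that repeat a pose let the fingers close. It gives the time, the measured TCP pose, the force, the opening and the grip force at its end, in the units of the state.
- robot.get_obs(): the state, without advancing time (a new reading comes with each control period).
- cams.capture(name): name is "scene" or "side" or "wrist"; returns a dict with "img" (400x640x3 uint8, red, green, blue), "fov_y" (degrees; the focal length in pixels is half the picture's height over the tangent of half this angle, whatever the lens; pixels are square), "cx", "cy" (the principal point, pixels), "k1" (the pictures are not rectified: a ray, as slopes to the right and down, at radius r is drawn at 1 + k1 r^2 times it, then the intrinsics apply), "T" (4x4, takes a point from camera to world coordinates). Camera axes: x right, y up, looking along -z (the intrinsics and any distortion apply to the point x, -y, -z); pixel columns grow to the right and rows downward; lengths in m; the calibration is good to about 2 mm. A picture is of the moment at which its call begins. There is no depth.
- robot.finish_job(): hands the job in; it is judged then, once.
Trained networks look in a picture, given as the dict that the camera call returned (one of the last four; its "shot" number tells which), for a name from the list of things; names that differ only in an ending like _2 or _b are one class to them, and where a whole thing is asked for, a point or a joint stands for the part that bears it (a point fixed in the world has none). Each returns a list of dicts, best first, with "conf" (0 to 1); they miss things now and then, are a little off and sometimes report something else, mostly with a low value. They report only what shows in the picture. A call takes as long as a camera call.
- masks_of(picture, label): "pixels" (400x640 bool, what is visible of it) and "location" ([column, row] in pixels, amid what is visible of it).
- place_of(picture, label): "location" ([column, row] in pixels: a listed point, or the origin of a listed thing).
The state is a dict: "t": time; "joints": joint angles; "joint_velocities": joint speeds; "effort": joint torques, N m; "position": TCP position; "eef_rot": TCP orientation; "contact_force": force on the tool from outside, world axes, zero at the start; "ft_torque": the same for the moment, N m; "width": finger opening in m; "finger_force": force on a finger pad.
Only numpy, scipy, OpenCV 4.12 (cv2) and the standard library are available. Lean on these libraries where they do the work, as an engineer would, in place of code of your own. Each camera call takes 0.05 s, during which the arm holds its last target. There are 200 camera calls.

TASK

Tip every gift tin that is lying on the worktop a quarter turn so that its lid is up, and work it into the wooden carrier beside the tins already standing there, shifting those along the row to make room. In the end all the tins must stand upright on the carrier's floor in one row, broad face to broad face, lids up; never lift out or tip over the tins that are already in the carrier, and leave the other things on the worktop where they are.

Things in the scene. Friction and masses are not known exactly. Their poses are not given: they have to be found in the camera images.
- carrier: low open wooden carrier for one row of tins, fixed. Inside 264 mm long (its y, the row), 76 mm wide (its x); floor 6 mm, walls 7 mm thick; side walls 42 mm, end walls 62 mm high over the worktop. Origin: centre of underside, z up. Room for 7 tins, broad faces towards its ends, with 26 mm to spare; the 4 in it stand 20 to 32 mm apart: gaps too narrow for a tin
- rowtin_1: steel gift tin, 0.1 to 0.16 kg: body 100 mm base to shoulder, 60 mm broad, 34 mm thick; lid end as on tin_a. Stands loose and upright in the carrier from the start, number 1 of 4 from its -y end; slides along when pushed. Origin: body centre (50 mm over the base); z from base to lid, y along the breadth, x along the thickness
- rowtin_2: steel gift tin, 0.1 to 0.16 kg: body 100 mm base to shoulder, 60 mm broad, 34 mm thick; lid end as on tin_a. Stands loose and upright in the carrier from the start, number 2 of 4 from its -y end; slides along when pushed. Origin: body centre (50 mm over the base); z from base to lid, y along the breadth, x along the thickness
- rowtin_3: steel gift tin, 0.1 to 0.16 kg: body 100 mm base to shoulder, 60 mm broad, 34 mm thick; lid end as on tin_a. Stands loose and upright in the carrier from the start, number 3 of 4 from its -y end; slides along when pushed. Origin: body centre (50 mm over the base); z from base to lid, y along the breadth, x along the thickness
- rowtin_4: steel gift tin, 0.1 to 0.16 kg: body 100 mm base to shoulder, 60 mm broad, 34 mm thick; lid end as on tin_a. Stands loose and upright in the carrier from the start, number 4 of 4 from its -y end; slides along when pushed. Origin: body centre (50 mm over the base); z from base to lid, y along the breadth, x along the thickness
- tin_a: steel gift tin, 0.1 to 0.16 kg: body 100 mm base to shoulder, 60 mm broad, 34 mm thick; at the lid end a step 46 x 22 mm, 7 high, and a wooden knob, 6 high. Lies loose on the worktop (may be absent), first on a broad face (60 x 100), lid end roughly to the left (+y). Origin: body centre (50 mm from base); x from base to lid, y along the breadth, z along the thickness
- tin_b: steel gift tin, 0.1 to 0.16 kg: body 100 mm base to shoulder, 60 mm broad, 34 mm thick; at the lid end a step 46 x 22 mm, 7 high, and a wooden knob, 6 high. Lies loose on the worktop (may be absent), first on a broad face (60 x 100), lid end roughly to the left (+y). Origin: body centre (50 mm from base); x from base to lid, y along the breadth, z along the thickness
- tin_c: steel gift tin, 0.1 to 0.16 kg: body 100 mm base to shoulder, 60 mm broad, 34 mm thick; at the lid end a step 46 x 22 mm, 7 high, and a wooden knob, 6 high. Lies loose on the worktop (may be absent), first on a narrow side (34 x 100), lid end roughly to the left (+y). Origin: body centre (50 mm from base); x from base to lid, y along the breadth, z along the thickness
- cup_orange: small orange cup, 58 x 87 x 56 mm high; a loose bystander. Origin: centre of its underside
- kitchen_timer: round white wind-up timer with a red dial, 72 mm across, 35 mm high; a loose bystander. Origin: centre of its underside
- mini_pumpkin_3: small dark red ornamental pumpkin, 53 mm across, 51 mm high; a loose bystander. Origin: centre of its underside
- order_pad: purple notebook lying flat, 75 x 109 x 14 mm; a loose bystander. Origin: centre of its underside
- sugar_shaker: sugar shaker, 44 mm across, 90 mm high; a loose bystander. Origin: centre of its underside

How it is judged:
At the end, for the whole second after the job is handed in: All tins present stand in the carrier at rest, base on its floor (6 mm), lid up (0.12 rad), centre within 12 mm of the carrier's middle line and 120 mm of its middle along the row, broad faces across the row (0.2 rad) (angle between each of tin_a, tin_b, tin_c's own x axis and vertical below 0.12 rad and z of tin_a in the frame of carrier between 0.05 and 0.062 m and x of tin_a in the frame of carrier between -0.012 and 0.012 m and y of tin_a in the frame of carrier between -0.12 and 0.12 m and angle between the z axis of each of tin_a, tin_b, tin_c and the y axis of carrier, either way round below 0.2 rad and linear speed of each of tin_a, tin_b, tin_c, rowtin_1, rowtin_2, rowtin_3, rowtin_4 below 0.03 m/s and z of tin_b in the frame of carrier between 0.05 and 0.062 m and x of tin_b in the frame of carrier between -0.012 and 0.012 m and y of tin_b in the frame of carrier between -0.12 and 0.12 m and z of tin_c in the frame of carrier between 0.05 and 0.062 m and x of tin_c in the frame of carrier between -0.012 and 0.012 m and y of tin_c in the frame of carrier between -0.12 and 0.12 m and angle between each of rowtin_1, rowtin_2, rowtin_3, rowtin_4's own z axis and vertical below 0.12 rad and z of rowtin_1 in the frame of carrier between 0.05 and 0.062 m and x of rowtin_1 in the frame of carrier between -0.012 and 0.012 m and y of rowtin_1 in the frame of carrier between -0.12 and 0.12 m and angle between the x axis of each of rowtin_1, rowtin_2, rowtin_3, rowtin_4 and the y axis of carrier, either way round below 0.2 rad and z of rowtin_2 in the frame of carrier between 0.05 and 0.062 m and x of rowtin_2 in the frame of carrier between -0.012 and 0.012 m and y of rowtin_2 in the frame of carrier between -0.12 and 0.12 m and z of rowtin_3 in the frame of carrier between 0.05 and 0.062 m and x of rowtin_3 in the frame of carrier between -0.012 and 0.012 m and y of rowtin_3 in the frame of carrier between -0.12 and 0.12 m and z of rowtin_4 in the frame of carrier between 0.05 and 0.062 m and x of rowtin_4 in the frame of carrier between -0.012 and 0.012 m and y of rowtin_4 in the frame of carrier between -0.12 and 0.12 m); the robot touches nothing.
It fails at once if a tin that was in the carrier at the start is tipped over (angle between any of rowtin_1, rowtin_2, rowtin_3, rowtin_4's own z axis and vertical above 0.6 rad).
It fails at once if a tin that was in the carrier at the start is lifted out (raised by more than 35 mm) (z of any of rowtin_1, rowtin_2, rowtin_3, rowtin_4 in the frame of carrier above 0.091 m).
It fails at once if a bystander is moved by more than 40 mm (distance of any of cup_orange, kitchen_timer, mini_pumpkin_3, order_pad, sugar_shaker from where it was at the start of the episode above 0.04 m).
Of tin_a, tin_b, tin_c only 2 to 3 are there at a start; the rules pass over those that are not, and their reading is None.
At some moment in a run one of tin_a, tin_b, tin_c may be knocked a few centimetres aside while the robot is not near it.
It also fails if it takes over 210 s, if anything falls off the work surface, if the arm or the gripper's body presses on something with over 40 N, if the wrist force passes 120 N, or if a joint passes its speed limit or range.

## Working session

There is one attempt and no reset: what is moved stays moved. The work goes in short steps, Python scripts to look and compute and a shell command to move; the robot and the scene stay as the last step left them, time stands still between calls to the robot, and variables do not carry over. Pictures are saved under pics/ and viewed, at most 19 in all, crops included, and the job is handed in when it is done.

```bash
mkdir -p pics; cat > h.py <<'E'
from station import robot, cams, masks_of, place_of
import numpy as np, cv2
def cap(n,save=None):
    c=cams.capture(n)
    if save: cv2.imwrite('pics/'+save,cv2.cvtColor(c['img'],cv2.COLOR_RGB2BGR))
    return c
def par(c):
    f=200/np.tan(np.radians(c['fov_y'])/2)
    return f,np.array([[f,0,c['cx']],[0,f,c['cy']],[0,0,1]]),np.array([c['k1'],0,0,0,0.])
def ray(c,uv,z):
    f,K,D=par(c)
    p=cv2.undistortPoints(np.array([[uv]],float),K,D)[0,0]
    T=np.array(c['T']); d=T[:3,:3]@np.array([p[0],-p[1],-1]); o=T[:3,3]
    return o+d*(z-o[2])/d[2]
def proj(c,P):
    f,K,D=par(c); T=np.array(c['T'])
    q=(np.atleast_2d(P)-T[:3,3])@T[:3,:3]; q=q*[1,-1,-1]
    return cv2.projectPoints(q,np.zeros(3),np.zeros(3),K,D)[0][:,0]
E
python3 - <<'E'
from h import *
np.set_printoptions(precision=3,suppress=True)
for n in ['scene','side','wrist']:
    c=cap(n,n+'0.png'); print(n,c['fov_y'],c['k1'],np.array(c['T']).tolist())
    for l in ['carrier','rowtin_1','tin_a','cup_orange','kitchen_timer','mini_pumpkin_3','order_pad','sugar_shaker']:
        for r in place_of(c,l):
            if r['conf']>.3: print(l,round(r['conf'],2),np.round(r['location'],1),ray(c,r['location'],0.056 if l[0]=='r' else .0))
print(robot.get_obs())
E
```

```text
scene 43.977397998344706 -0.0026081118496649115 [[0.46925774555245575, 0.6766884460242039, -0.5673534306377066, -0.31901520551673784], [-0.8830086800843843, 0.35255975058543965, -0.30983429952599795, -0.4927453630914286], [-0.009635306671821785, 0.6463701488191428, 0.762963165284445, 1.1196368368352343], [0.0, 0.0, 0.0, 1.0]]
carrier 0.81 [379.8 234.9] [ 0.482 -0.246  0.   ]
rowtin_1 0.93 [372.3 220.5] [ 0.477 -0.221  0.056]
rowtin_1 0.7 [413.6 232.3] [ 0.491 -0.335  0.056]
rowtin_1 0.6 [352.8 213.3] [ 0.475 -0.163  0.056]
rowtin_1 0.56 [391.8 223.9] [ 0.491 -0.273  0.056]
tin_a 0.77 [203.  166.4] [0.47  0.355 0.   ]
tin_a 0.61 [306.6 190.9] [0.531 0.015 0.   ]
cup_orange 0.74 [395.7 284.7] [ 0.354 -0.346  0.   ]
kitchen_timer 0.98 [451.9 272. ] [ 0.458 -0.463  0.   ]
mini_pumpkin_3 0.83 [471.1 243.5] [ 0.571 -0.48   0.   ]
order_pad 0.96 [216.4 211.2] [0.34 0.21 0.  ]
sugar_shaker 0.69 [419.8 294.8] [ 0.355 -0.412  0.   ]
sugar_shaker 0.34 [412.2 229.8] [ 0.541 -0.32   0.   ]
side 42.13675438951777 -0.17008961481714682 [[-0.5610047979181636, -0.7398211492450181, 0.37140043597521644,
[... 961 characters left out ...]
9614908, -0.2765722325542294, 0.09499436337067602], [0.9617379973544761, 0.26259106458410714, 0.07814062480672017, 0.621933136221637], [0.0006490924356412052, -0.287398218060282, 0.9578109640919664, 0.3852067676829516], [0.0, 0.0, 0.0, 1.0]]
{'t': 1.35, 'joints': array([ 1.275,  0.423,  1.63 , -0.   ,  1.089, -0.019]), 'joint_velocities': array([-0.001,  0.   ,  0.002, -0.002, -0.002,  0.001]), 'effort': array([ -0.002, -54.458, -27.405,   0.064,   0.017,  -0.   ]), 'position': array([0.171, 0.601, 0.223]), 'eef_rot': array([0.433, 3.112, 0.   ]), 'contact_force': array([-0.24 , -0.028, -0.364]), 'ft_torque': array([-0.028,  0.03 , -0.041]), 'finger_force': 0.0, 'width': 0.08776199095982423}
```

View pics/scene0.png

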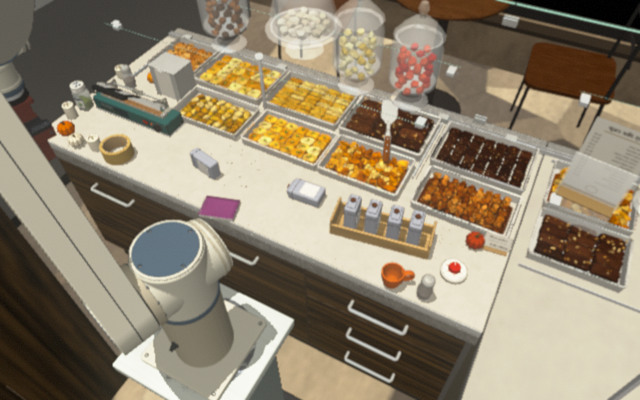

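View pics/side0.png

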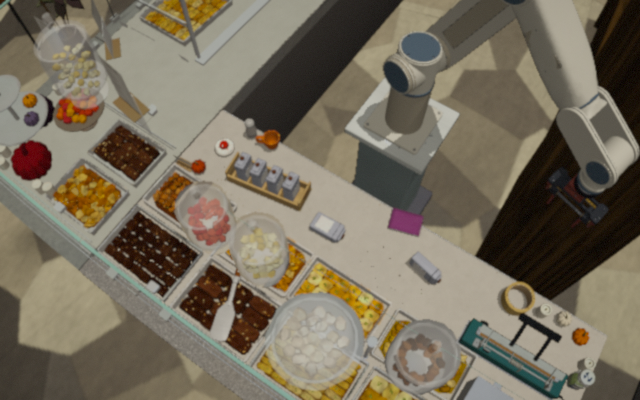

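Two tins lie on the worktop: one on its broad face at scene (306,191), and one on its narrow side at scene (203,163). The four row tins stand at (352–415, 213–232). Next I fit the poses of the two lying tins from the masks.

```bash
cat >> h.py <<'E'
from scipy.optimize import minimize
def tinpts(x,y,yaw,kind):
    # kind 'broad': lying broad face down; 'narrow'; 'up': standing, yaw = direction of breadth
    b=[(sx*.05,sy*.03,sz*.017) for sx in(-1,1) for sy in(-1,1) for sz in(-1,1)]
    b+=[(.057,sy*.023,sz*.011) for sy in(-1,1) for sz in(-1,1)]
    b=np.array(b)
    c,s=np.cos(yaw),np.sin(yaw); d=np.array([c,s,0]); n=np.array([-s,c,0]); Z=np.array([0,0,1.])
    A={'broad':(d,n,Z,.017),'narrow':(d,Z,n,.03),'up':(Z,d,n,.05)}[kind]
    return b[:,:1]*A[0]+b[:,1:2]*A[1]+b[:,2:]*A[2]+np.array([x,y,A[3]])
def hull(c,P):
    m=np.zeros((400,640),np.uint8)
    q=cv2.convexHull(proj(c,P).astype(np.float32))
    cv2.fillConvexPoly(m,np.round(q*16).astype(np.int32),1,shift=4); return m>0
def fit(obs,p0,kind,dz=0):
    # obs list of (cam,mask)
    def cost(p):
        t=0
        P=tinpts(p[0],p[1],p[2],kind)+[0,0,dz]
        for c,m in obs:
            h=hull(c,P); t+=1-(h&m).sum()/max(1,(h|m).sum())
        return t/len(obs)
    best=None
    for dy in (-.25,0,.25):
        s=np.array([p0]*4,float); s[:,2]+=dy
        s[1,0]+=.015; s[2,1]+=.015; s[3,2]+=.2
        r=minimize(cost,s[0],method='Nelder-Mead',options=dict(initial_simplex=s,xatol=1e-4,fatol=1e-4))
        if best is None or r.fun<best.fun: best=r
    return best.x,best.fun
def tinmask(c,xy,label='tin_a',z=.02,tol=.06):
    for r in masks_of(c,label):
        w=ray(c,r['location'],z)
        if r['conf']>.2 and np.hypot(*(w[:2]-xy))<tol: return r['pixels']
def locate(xy,kind,names=('scene','side'),label='tin_a',yaw0=1.57,z=.02):
    obs=[]
    for n in names:
        c=cap(n); m=tinmask(c,xy,label,z)
        if m is None: print('miss',n); continue
        obs.append((c,m)); x,f=fit(obs[-1:],[*xy,yaw0],kind); print(n,np.round(x,4),round(f,3))
    x,f=fit(obs,[*xy,yaw0],kind); print('joint',np.round(x,4),round(f,3)); return x
E
python3 - <<'E'
from h import *
locate((.52,.005),'broad'); locate((.46,.34),'narrow')
E
# rotate towards closing-x, go up and over to tin_b region
python3 -m jog '[[0,0.05,-0.1,0.1,0,0,-0.19],[0,0.1,-0.2,0.1,0,0,-0.38],[0,0.15,-0.3,0.1,0,0,-0.57],[0,0.22,-0.4,0.1,0,0,-0.76],[0,0.3,-0.5,0.1,0,0,-0.95]]'
python3 -m jog '[[0,0.06,-0.1,0.0,0,0,-0.19],[0,0.12,-0.2,0,0,0,-0.38],[0,0.18,-0.3,0,0,0,-0.57],[0,0.24,-0.4,0,0,0,-0.57],[0,0.3,-0.5,0,0,0,-0.57]]'
python3 -m jog '[[0,0.02,-0.1,0.0,0,0,0],[0,0.04,-0.2,0,0,0,0],[0,0.06,-0.3,0,0,0,0],[0,0.06,-0.4,0,0,0,0],[0,0.06,-0.5,0,0,0,0]]'
python3 -m jog '[[0,0,-0.1,0.0,0,0,0],[0,0,-0.2,0,0,0,0],[0,0,-0.2,0,0,0,0]]'
```

```text
miss scene
side [0.5168 0.0053 1.5433] 0.12
joint [0.5168 0.0053 1.5433] 0.12
scene [0.461  0.3334 1.3253] 0.098
side [0.4681 0.3388 1.4282] 0.124
joint [0.4662 0.3369 1.3454] 0.141
t: 2.25
position: [0.2879, 0.3952, 0.2726]
eef_rot: [1.545, 2.735, 0.001]
contact_force: [1.4, 0.1, 0.8]
width: 0.0878
finger_force: 0.0
t: 2.75
position: [0.4169, 0.1807, 0.2725]
eef_rot: [2.107, 2.33, 0.001]
contact_force: [1.2, 1.3, -0.6]
width: 0.0877
finger_force: 0.0
t: 3.25
position: [0.4461, -0.0667, 0.2724]
eef_rot: [2.107, 2.329, 0.001]
contact_force: [1.1, 1.4, -0.3]
width: 0.0875
finger_force: 0.0
t: 3.55
position: [0.4462, -0.1697, 0.2725]
eef_rot: [2.113, 2.322, -0.001]
contact_force: [-0.4, 1.0, 0.8]
width: 0.088
finger_force: 0.0
```

```bash
python3 -m jog '[[0,0.08,-0.1,0.05,0,0,0],[0,0.08,-0.16,0.1,0,0,0],[0,0.08,-0.16,0.1,0,0,0]]'
python3 - <<'E'
from h import *
np.set_printoptions(precision=4,suppress=True)
c=cap('wrist','w1.png')
for l,z in (('carrier',0),('rowtin_1',.056)):
    for r in place_of(c,l): print(l,round(r['conf'],2),np.round(r['location']),ray(c,r['location'],z))
cv2.imwrite('pics/w1b.png',cv2.resize(cv2.imread('pics/w1.png'),(800,500),interpolation=cv2.INTER_CUBIC))
E
```

```text
t: 3.85
position: [0.4889, -0.2482, 0.3254]
eef_rot: [2.105, 2.323, 0.002]
contact_force: [0.0, 0.6, -0.1]
width: 0.0878
finger_force: 0.0
carrier 0.72 [323. 157.] [ 0.4905 -0.2456  0.    ]
carrier 0.17 [228. 211.] [ 0.3589 -0.3386  0.    ]
rowtin_1 0.93 [324. 188.] [ 0.4948 -0.2772  0.056 ]
rowtin_1 0.89 [318.  90.] [ 0.4763 -0.1583  0.056 ]
rowtin_1 0.88 [323. 229.] [ 0.4987 -0.332   0.056 ]
rowtin_1 0.79 [317. 144.] [ 0.4807 -0.2224  0.056 ]
```

View pics/w1b.png

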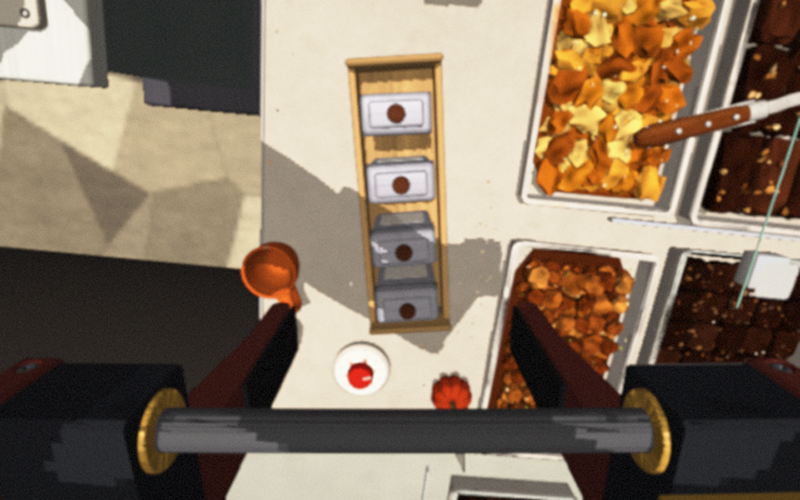

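The wrist view shows the carrier corners, in 800-wide pixels, at (347,64), (441,56), (371,331) and (450,326). The knobs are at (396,113), (400,185), (403,252) and (407,311).

```bash
python3 - <<'E'
from h import *
np.set_printoptions(precision=4,suppress=True)
c=cap('wrist')
for p in [(347,62),(441,55),(371,332),(450,327)]: print('corner',ray(c,np.array(p)*.8,.062))
for p in [(396,113),(400,185),(403,252),(407,311)]: print('knob',ray(c,np.array(p)*.8,.119))
E
```

```text
corner [ 0.4218 -0.1144  0.062 ]
corner [ 0.5053 -0.1003  0.062 ]
corner [ 0.4642 -0.3786  0.062 ]
corner [ 0.5477 -0.3644  0.062 ]
knob [ 0.4709 -0.1555  0.119 ]
knob [ 0.4797 -0.2124  0.119 ]
knob [ 0.4879 -0.2702  0.119 ]
knob [ 0.4971 -0.3256  0.119 ]
```

```bash
cat >> h.py <<'E'
def carpts(x,y,yaw):
    b=[(sx*.045,sy*.139,z) for sx in(-1,1) for sy in(-1,1) for z in(0,.062)]
    b=np.array(b); c,s=np.cos(yaw),np.sin(yaw)
    return b@np.array([[c,s,0],[-s,c,0],[0,0,1]])+[x,y,0]
def fitcar(obs,p0):
    def cost(p):
        P=carpts(*p); t=0
        for c,m in obs:
            h=hull(c,P); t+=1-(h&m).sum()/(h|m).sum()
        return t
    s=np.array([p0]*4,float); s[1,0]+=.01; s[2,1]+=.01; s[3,2]+=.05
    r=minimize(cost,s[0],method='Nelder-Mead',options=dict(initial_simplex=s,xatol=1e-4,fatol=1e-4)); return r.x,r.fun
E
python3 - <<'E'
from h import *
obs=[]
for n in ['wrist','scene','side']:
    c=cap(n,n+'2.png'); r=masks_of(c,'carrier')
    if not r: print('miss');continue
    m=r[0]['pixels'].astype(np.uint8)
    cs=np.vstack(cv2.findContours(m,0,2)[0]); h=np.zeros_like(m); cv2.fillConvexPoly(h,cv2.convexHull(cs),1)
    obs.append((c,h>0)); print(n,r[0]['conf'],*fitcar(obs[-1:],[.486,-.243,.155]))
    if n=='wrist':
        x=fitcar(obs,[.486,-.243,.155])[0]; print(np.round(proj(c,carpts(*x))).tolist())
        g=c['img'].copy(); 
        for p in proj(c,carpts(*x)): cv2.circle(g,tuple(int(v) for v in p),2,(0,255,0),-1)
        cv2.imwrite('pics/w2.png',cv2.resize(g[20:300,200:440,::-1],None,fx=2,fy=2))
print(robot.get_obs()['position'])
E
```

```text
wrist 0.77 [ 0.48959706 -0.2473305   0.1550631 ] 0.028850767754318607
[[301.0, 256.0], [298.0, 275.0], [285.0, 59.0], [280.0, 53.0], [360.0, 253.0], [365.0, 272.0], [355.0, 55.0], [360.0, 48.0]]
scene 0.78 [ 0.48516869 -0.24834055  0.165225  ] 0.036776762707894095
side 0.98 [ 0.49422415 -0.24858377  0.15002585] 0.11454219030520651
[ 0.48595698 -0.24378194  0.32179466]
```

View pics/w2.png

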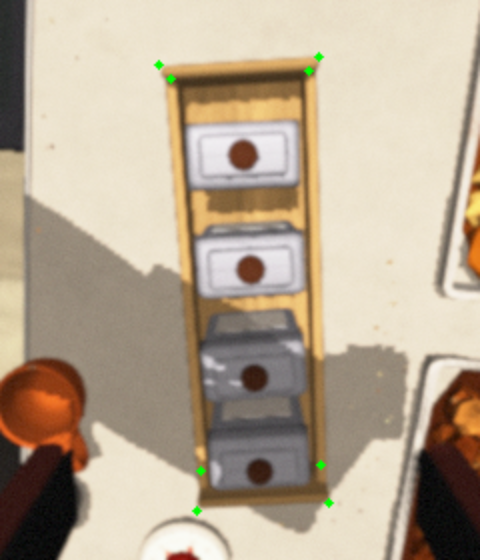

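```bash
python3 -m jog '[[0,-0.01,0.08,0,0,0,0.073],[0,-0.021,0.166,-0.08,0,0,0.073],[0,-0.021,0.166,-0.17,0,0,0.073],[0,-0.021,0.166,-0.25,0,0,0.073],[0,-0.021,0.166,-0.25,0,0,0.073]]' 15
python3 - <<'E'
from h import *
c=cap('wrist','w3.png')
for r in place_of(c,'rowtin_1'): print(round(r['conf'],2),np.round(r['location']),ray(c,r['location'],.056))
o=robot.get_obs(); print(o['position'],o['eef_rot'])
E
```

```text
t: 4.85
position: [0.472, -0.1596, 0.1927]
eef_rot: [-2.032, -2.383, 0.005]
contact_force: [0.2, -0.1, 1.0]
width: 0.0878
finger_force: 0.0
0.87 [326. 312.] [ 0.49325187 -0.2785058   0.056     ]
0.86 [325. 197.] [ 0.47317597 -0.16198363  0.056     ]
0.81 [324. 256.] [ 0.48193386 -0.21931671  0.056     ]
0.59 [326. 358.] [ 0.50137659 -0.3331053   0.056     ]
[ 0.47576509 -0.1615222   0.19751422] [-2.03874859e+00 -2.38876924e+00  6.81940971e-04]
```

View pics/w3.png

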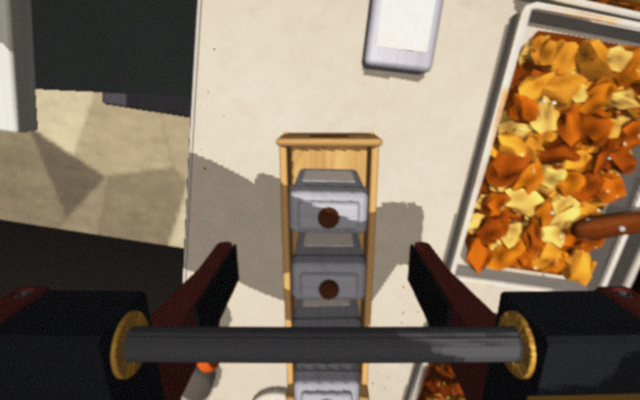

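The row tin nearest +y (knob at (328,217)) is centred between the fingers, whose midline is at column 325. I'll descend and grip it.

```bash
python3 -m jog '[[0,0,0,-0.08,0,0,0],[0,0,0,-0.16,0,0,0],[0,0,0,-0.24,0,0,0],[0,0,0,-0.29,0,0,0],[0,0,0,-0.29,0,0,0]]' 15
python3 -m jog '[[0.5,0,0,0,0,0,0],[0.5,0,0,0,0,0,0],[0.5,0,0,0,0,0,0],[0.5,0,0,0,0,0,0],[0.5,0,0,0,0,0,0]]' 15
```

```text
t: 5.45
position: [0.4758, -0.1619, 0.0516]
eef_rot: [-2.039, -2.388, 0.001]
contact_force: [0.4, 0.0, -0.2]
width: 0.0879
finger_force: 0.0
t: 5.95
position: [0.4766, -0.162, 0.0536]
eef_rot: [2.038, 2.388, 0.001]
contact_force: [-1.1, 0.2, 9.6]
width: 0.0599
finger_force: 15.0
```

```bash
python3 -m jog '[[0.5,0.002,-0.016,0,0,0,0],[0.5,0.005,-0.032,0,0,0,0],[0.5,0.007,-0.048,0,0,0,0],[0.5,0.01,-0.064,0,0,0,0],[0.5,0.012,-0.08,0,0,0,0]]' 15
python3 -m jog '[[0.5,0.003,-0.016,0,0,0,0],[0.5,0.005,-0.032,0,0,0,0],[0.5,0.008,-0.048,0,0,0,0],[0.5,0.01,-0.064,0,0,0,0],[0.5,0.01,-0.064,0,0,0,0]]' 15
python3 - <<'E'
from h import *
c=cap('scene','s3.png')
for n in ('scene','side'):
  c=cap(n)
  for r in place_of(c,'rowtin_1'): print(round(r['conf'],2),np.round(r['location']),ray(c,r['location'],.056))
E
```

```text
t: 6.45
position: [0.482, -0.2013, 0.0532]
eef_rot: [-2.04, -2.389, -0.001]
contact_force: [-0.6, 5.7, 6.3]
width: 0.06
finger_force: 15.0
t: 6.95
position: [0.4872, -0.2342, 0.053]
eef_rot: [2.04, 2.388, 0.0]
contact_force: [-1.3, -1.1, 6.3]
width: 0.0598
finger_force: 15.0
0.94 [416. 229.] [ 0.50382628 -0.33702367  0.056     ]
0.7 [387. 224.] [ 0.48491732 -0.2613603   0.056     ]
0.64 [376. 218.] [ 0.488473   -0.22800116  0.056     ]
0.6 [400. 222.] [ 0.50536082 -0.29019176  0.056     ]
0.59 [246. 168.] [ 0.50273928 -0.32774969  0.056     ]
0.58 [276. 178.] [ 0.47817393 -0.2226321   0.056     ]
0.44 [251. 173.] [ 0.50775889 -0.30153435  0.056     ]
0.38 [264. 172.] [ 0.48265004 -0.26668209  0.056     ]
```

```bash
python3 -m jog '[[0.5,0.003,-0.018,0,0,0,0],[0.5,0.006,-0.036,0,0,0,0],[0.5,0.006,-0.036,0,0,0,0]]' 15
python3 -m jog '[[0,0,0,0,0,0,0],[0,0,0,0,0,0,0],[0,0,0,0,0,0,0],[0,0,0,0,0,0,0],[0,0,0,0,0,0,0]]' 15
python3 -m jog '[[0,0,0,0.09,0,0,0],[0,0,0,0.18,0,0,0],[0,0,0.08,0.28,0,0,0],[0,0,0.16,0.36,0,0,0],[0,0,0.22,0.4,0,0,0]]' 15
python3 -m jog '[[0,0.02,0.1,0,0,0,0],[0,0.04,0.2,0,0,0,0],[0,0.05,0.29,0,0,0,0],[0,0.05,0.29,0,0,0,0],[0,0.05,0.29,0,0,0,0]]' 15
python3 - <<'E'
from h import *
c=cap('wrist','w4.png')
for r in place_of(c,'tin_a'): print(round(r['conf'],2),np.round(r['location']),ray(c,r['location'],.017))
m=tinmask(c,(.52,.005)); 
if m is not None: print(fit([(c,m)],[.52,.005,1.57],'broad'))
for r in place_of(c,'rowtin_1'): print(round(r['conf'],2),np.round(r['location']),ray(c,r['location'],.056))
o=robot.get_obs(); print(o['position'],o['eef_rot'],o['joints'])
E
```

```text
t: 7.5
position: [0.49, -0.252, 0.0528]
eef_rot: [2.04, 2.388, 0.0]
contact_force: [-1.4, -0.5, 6.7]
width: 0.0599
finger_force: 15.0
t: 8.0
position: [0.4896, -0.2515, 0.0521]
eef_rot: [-2.04, -2.389, 0.0]
contact_force: [0.3, -0.4, 0.2]
width: 0.0879
finger_force: 0.0
t: 8.5
position: [0.4898, -0.146, 0.2503]
eef_rot: [2.04, 2.387, 0.001]
contact_force: [0.0, -0.3, -0.1]
width: 0.0881
finger_force: 0.0
t: 9.0
position: [0.5145, -0.0006, 0.2482]
eef_rot: [-2.036, -2.392, 0.001]
contact_force: [-0.3, 0.5, -0.1]
width: 0.088
finger_force: 0.0
0.9 [324. 171.] [0.51525945 0.00139092 0.017     ]
(array([0.51394575, 0.00790351, 1.61255926]), np.float64(0.05783616128443714))
0.88 [275. 361.] [ 0.49230423 -0.23637508  0.056     ]
[ 0.514502   -0.00284186  0.2481476 ] [-2.04195185e+00 -2.38736196e+00  5.24523780e-04] [-2.85303792e-02  2.29329237e-01  1.84786804e+00 -2.35430376e-04
  1.06467195e+00 -1.84066722e-01]
```

View pics/w4.png

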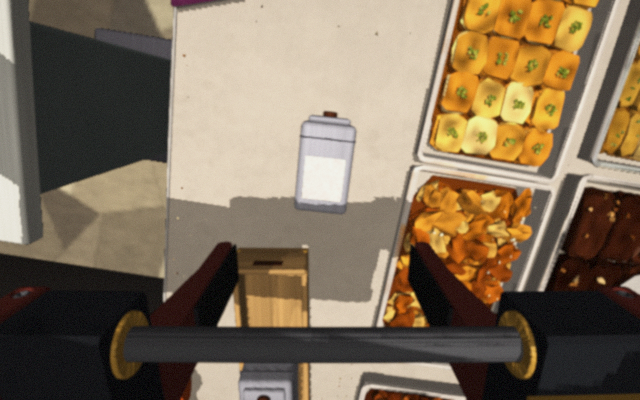

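```bash
python3 -m jog '[[0,0,0.03,-0.08,-0.17,0,-0.07],[0,-0.003,0.064,-0.16,-0.333,0,-0.142],[0,-0.003,0.064,-0.24,-0.333,0,-0.142],[0,-0.003,0.064,-0.3,-0.333,0,-0.142],[0,-0.003,0.064,-0.3,-0.333,0,-0.142]]' 20
python3 - <<'E'
from h import *
from scipy.spatial.transform import Rotation as R
c=cap('wrist','w5.png')
m=tinmask(c,(.515,.005)); 
if m is not None: print(fit([(c,m)],[.515,.005,1.6],'broad'))
o=robot.get_obs(); print(o['position'],R.from_rotvec(o['eef_rot']).as_matrix(),o['joints'])
locate((.515,.005),'broad')
E
```

```text
t: 9.7
position: [0.5102, 0.0293, 0.0946]
eef_rot: [2.046, 2.141, -0.306]
contact_force: [-0.4, 0.7, -0.3]
width: 0.0875
finger_force: 0.0
(array([0.5148605 , 0.00556622, 1.63548468]), np.float64(0.07242339832869082))
[0.51329606 0.02945697 0.09849121] [[-0.04596976  0.99881771 -0.01581003]
 [ 0.96524632  0.04033753 -0.25821004]
 [-0.25726702 -0.02713043 -0.96595943]] [ 0.1856113   0.48639722  1.92361974 -0.34762632  0.82769025  0.39043656]
scene [0.5111 0.0035 1.5416] 0.123
side [0.5156 0.0045 1.6635] 0.606
joint [0.5143 0.0041 1.6335] 0.375
```

View pics/w5.png

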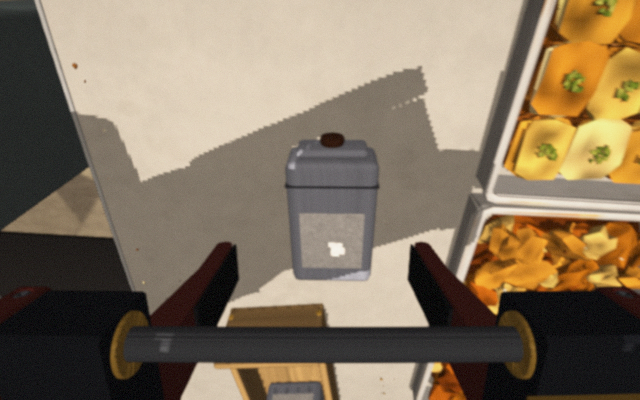

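The tin is centred between the fingers (column 332) with its lid upward in the picture, which is +y. I'll descend and grip it.

```bash
python3 -m jog '[[0,0,0,-0.08,0,0,0],[0,0,0,-0.14,0,0,0],[0,0,0,-0.179,0,0,0],[0,0,0,-0.179,0,0,0],[0.4,0,0,-0.179,0,0,0]]' 25
python3 -m jog '[[0.6,0,0,0,0,0,0],[0.6,0,0,0,0,0,0],[0.6,0,0,0,0,0,0],[0.6,0,0,0,0,0,0],[0.6,0,0,0,0,0,0]]' 25
python3 -m jog '[[0.6,0,0,0.06,0,0,0],[0.6,0,0,0.12,0,0,0],[0.6,0,0.03,0.2,0,0,0],[0.6,0,0.1,0.3,0,0,0],[0.6,0,0.15,0.3,0,0,0]]' 25
```

```text
t: 10.5
position: [0.5139, 0.0303, 0.0098]
eef_rot: [2.043, 2.137, -0.294]
contact_force: [-1.3, -0.4, 0.1]
width: 0.0828
finger_force: 0.0
t: 11.0
position: [0.5139, 0.0306, 0.0098]
eef_rot: [2.043, 2.137, -0.294]
contact_force: [-0.4, 0.5, 6.7]
width: 0.0604
finger_force: 25.0
t: 11.5
position: [0.5153, 0.1066, 0.1634]
eef_rot: [2.044, 2.134, -0.286]
contact_force: [0.5, -0.4, -1.4]
width: 0.0603
finger_force: 24.9
```

```bash
python3 -m jog '[[0.6,0,0.03,0.05,0.19,0.01,0],[0.6,0,0.06,0.1,0.38,0.015,-0.01],[0.6,0,0.09,0.1,0.57,0.02,-0.015],[0.6,0,0.1,0.1,0.76,0.03,-0.02],[0.6,0,0.1,0.1,0.95,0.04,-0.03]]' 25
python3 -m jog '[[0.6,0,0,0,0.19,0.01,0],[0.6,0,0,0,0.38,0.015,-0.01],[0.6,0,0,0,0.57,0.02,-0.015],[0.6,0,0,0,0.76,0.03,-0.02],[0.6,0,0,0,0.95,0.04,-0.03]]' 25
python3 -m jog '[[0.6,0,0,0,0.1,0,0],[0.6,0,0,0,0.1,0,0],[0.6,0,0,0,0.1,0,0]]' 25
python3 - <<'E'
from h import *
from scipy.spatial.transform import Rotation as R
o=robot.get_obs(); print(o['position'],R.from_rotvec(o['eef_rot']).as_matrix(),o['joints'])
cap('scene','s6.png');cap('side','d6.png');
a=cv2.imread('pics/s6.png')[80:280,120:460];b=cv2.imread('pics/d6.png')[100:300,200:540]
cv2.imwrite('pics/v6.png',np.vstack([cv2.resize(a,None,fx=1.45,fy=1.45),cv2.resize(b,None,fx=1.45,fy=1.45)]))
E
```

```text
t: 12.0
position: [0.5139, 0.1562, 0.2105]
eef_rot: [-1.901, -1.966, -0.454]
contact_force: [-0.4, 0.7, -2.6]
width: 0.06
finger_force: 24.9
t: 12.5
position: [0.5139, 0.1545, 0.2095]
eef_rot: [-1.429, -1.45, -0.988]
contact_force: [0.3, 0.3, -1.6]
width: 0.0601
finger_force: 24.9
t: 12.8
position: [0.5133, 0.1553, 0.2083]
eef_rot: [-1.377, -1.4, -1.025]
contact_force: [-0.2, -0.7, -1.6]
width: 0.0602
finger_force: 24.9
[0.51325059 0.15532672 0.20832734] [[ 0.01796444  0.99882492 -0.04501182]
 [ 0.25841283  0.0388512   0.96525302]
 [ 0.96586753 -0.02897186 -0.25741124]] [-0.28764392  0.69919445  1.90017855  1.15379499  1.51385958 -1.03070134]
```

View pics/v6.png

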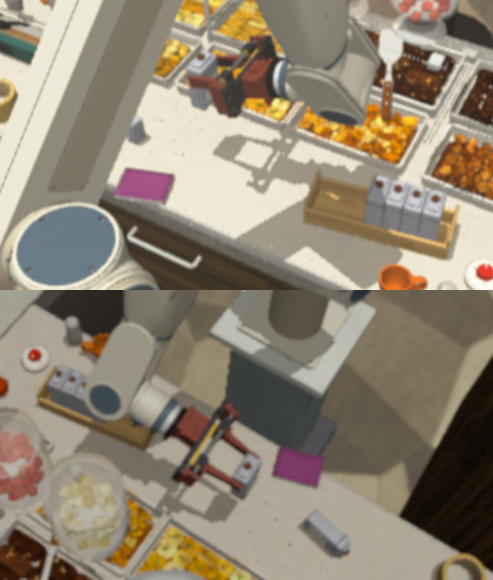

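Both views show the tin held upright in the air, lid up. The row tins are packed at the carrier's -y end, so I can set this tin down.

```bash
python3 -m jog '[[0.6,0,0.04,-0.04,0,0.02,0],[0.6,0,0.08,-0.1,0,0.03,0],[0.6,0,0.08,-0.17,0,0.03,0],[0.6,0,0.08,-0.236,0,0.03,0],[0.6,0,0.08,-0.236,0,0.03,0]]' 25
python3 -m jog '[[0.6,0,0,-0.01,0,0,0],[0.6,0,0,-0.016,0,0,0],[0.6,0,0,-0.022,0,0,0],[0.6,0,0,-0.024,0,0,0]]' 25
```

```text
t: 13.4
position: [0.5122, 0.1963, 0.0887]
eef_rot: [-1.383, -1.381, -1.003]
contact_force: [0.6, 0.5, -1.4]
width: 0.0602
finger_force: 24.9
t: 13.8
position: [0.5137, 0.1953, 0.0796]
eef_rot: [-1.382, -1.383, -1.009]
contact_force: [0.1, 0.1, -1.2]
width: 0.0599
finger_force: 24.9
```

```bash
python3 -m jog '[[0.6,0,0,-0.004,0,0,0],[0.6,0,0,-0.006,0,0,0],[0.6,0,0,-0.006,0,0,0]]' 25
python3 -m jog '[[0.6,0,0,-0.003,0,0,0],[0.6,0,0,-0.003,0,0,0]]' 25
```

```text
t: 14.1
position: [0.5132, 0.1954, 0.0757]
eef_rot: [-1.383, -1.381, -1.008]
contact_force: [0.0, 0.1, -2.1]
width: 0.0604
finger_force: 24.9
t: 14.3
position: [0.5131, 0.1956, 0.0754]
eef_rot: [-1.38, -1.38, -1.009]
contact_force: [-1.4, -2.3, 5.8]
width: 0.06
finger_force: 24.9
```

```bash
python3 -m jog '[[0,0,0,0,0,0,0],[0,0,0,0,0,0,0],[0,0,0,0,0,0,0],[0,0,0,0,0,0,0],[0,0,0,0,0,0,0]]' 25
python3 -m jog '[[0,0.002,-0.06,0.016,0,0,0],[0,0.005,-0.12,0.032,0,0,0],[0,0.008,-0.18,0.07,0,0,0],[0,0.008,-0.18,0.15,0,0,0],[0,0.008,-0.18,0.25,0,0,0]]' 25
python3 -m jog '[[0,0,0,0.1,-0.19,0,0],[0,0,0,0.2,-0.38,0,0],[0,0,0,0.2,-0.57,0,0],[0,0,0.05,0.2,-0.76,0,0],[0,0,0.1,0.2,-0.95,0,0]]' 25
python3 -m jog '[[0,0,0.05,0,-0.19,0,0],[0,0,0.1,0,-0.38,0,0],[0,0,0.14,0,-0.57,0,0],[0,0,0.16,0,-0.71,0,0],[0,0,0.16,0,-0.71,0,0]]' 25
python3 - <<'E'
from h import *
from scipy.spatial.transform import Rotation as R
o=robot.get_obs(); print(o['position'],R.from_rotvec(o['eef_rot']).as_matrix(),o['joints'])
c=cap('wrist','w7.png')
for l in ('tin_a','rowtin_1'):
    for r in place_of(c,l): print(l,round(r['conf'],2),np.round(r['location']),ray(c,r['location'],.05))
E
```

```text
t: 14.8
position: [0.5132, 0.1955, 0.0742]
eef_rot: [-1.383, -1.381, -1.007]
contact_force: [-0.5, -0.4, 0.1]
width: 0.0877
finger_force: 0.0
t: 15.3
position: [0.517, 0.1045, 0.1993]
eef_rot: [-1.384, -1.377, -1.007]
contact_force: [1.0, -1.3, 0.2]
width: 0.088
finger_force: 0.0
t: 15.8
position: [0.5179, 0.155, 0.301]
eef_rot: [-1.909, -1.857, -0.489]
contact_force: [0.1, 0.1, -0.6]
width: 0.0877
finger_force: 0.0
t: 16.3
position: [0.5166, 0.2392, 0.2995]
eef_rot: [-2.23, -2.154, 0.047]
contact_force: [0.8, 0.1, -0.9]
width: 0.088
finger_force: 0.0
[0.51656935 0.23917639 0.29949964] [[ 0.03437674  0.99814401 -0.05026701]
 [ 0.99938806 -0.03400739  0.00818498]
 [ 0.00646034 -0.05051763 -0.99870227]] [0.39800582 0.28154478 1.65215583 0.02847313 1.25120779 0.42269508]
tin_a 0.96 [288.  90.] [0.46731827 0.3339325  0.05      ]
tin_a 0.87 [329. 216.] [0.50969281 0.18270445 0.05      ]
```

View pics/w7.png

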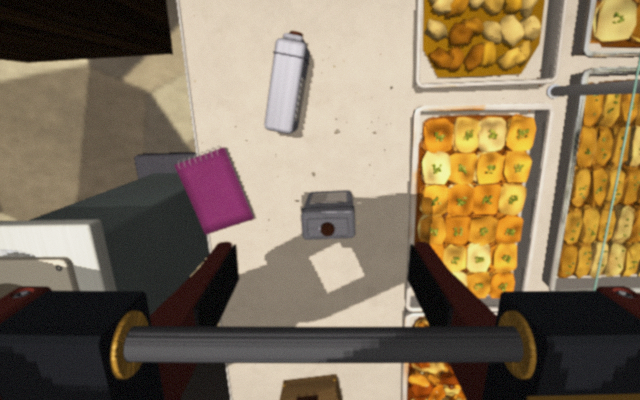

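The tin stands upright with its knob at (328,230). tin_c is still on its narrow side around (288,82).

```bash
python3 -m jog '[[0,0,-0.06,-0.05,0,-0.064,0.09],[0,-0.006,-0.105,-0.1,0,-0.064,0.09],[0,-0.006,-0.105,-0.15,0.01,-0.064,0.09],[0,-0.006,-0.105,-0.15,0.01,-0.064,0.09]]' 25
python3 - <<'E'
from h import *
from scipy.spatial.transform import Rotation as R
c=cap('wrist','w8.png')
m=tinmask(c,(.512,.187),z=.08)
if m is not None: print(fit([(c,m)],[.512,.187,0.03],'up'))
for r in place_of(c,'tin_a'): print(round(r['conf'],2),np.round(r['location']),ray(c,r['location'],.05))
# knob: dark brown blob
hsv=cv2.cvtColor(c['img'],cv2.COLOR_RGB2HSV); k=(((hsv[...,0]<12)&(hsv[...,1]>120)&(hsv[...,2]<130))).astype(np.uint8)
n,_,st,ce=cv2.connectedComponentsWithStats(k)
for i in range(1,n):
    if 20<st[i,4]<600: print('knob',st[i,4],ce[i],ray(c,ce[i],.116))
o=robot.get_obs(); print(o['position'],R.from_rotvec(o['eef_rot']).as_matrix())
E
```

```text
t: 16.85
position: [0.5119, 0.1797, 0.2213]
eef_rot: [-2.18, -2.24, -0.008]
contact_force: [0.7, 0.2, 0.1]
width: 0.0875
finger_force: 0.0
(array([0.51008684, 0.18812512, 0.02739446]), np.float64(0.07660239708181349))
0.98 [280.  17.] [0.46907435 0.33095804 0.05      ]
0.57 [319. 182.] [0.50686399 0.18397614 0.05      ]
knob 22 [73.81818182  5.81818182] [0.33084213 0.32141977 0.116     ]
knob 214 [322.10747664 194.06074766] [0.51045384 0.18866671 0.116     ]
knob 529 [623.5973535  299.14555766] [0.78034035 0.10032098 0.116     ]
[0.51495671 0.18225777 0.22522706] [[-2.93490318e-02  9.99568996e-01 -6.76237172e-04]
 [ 9.99434022e-01  2.93561822e-02  1.64271446e-02]
 [ 1.64399162e-02 -1.93733646e-04 -9.99864837e-01]]
```

```bash
python3 -m jog '[[0,-0.009,0.012,-0.08,-0.02,0,0],[0,-0.009,0.012,-0.16,-0.02,0,0],[0,-0.009,0.012,-0.24,-0.02,0,0],[0,-0.009,0.012,-0.32,-0.02,0,0],[0,-0.009,0.012,-0.35,-0.02,0,0]]' 20
python3 -m jog '[[0,0,0,0,0,0,0],[0.5,0,0,0,0,0,0],[0.5,0,0,0,0,0,0],[0.5,0,0,0,0,0,0],[0.5,0,0,0,0,0,0]]' 20
python3 -m jog '[[0.5,0,0,0,0,0,0],[0.5,0,0,0.04,0,0,0],[0.5,0,0,0.12,0,0,0],[0.5,0,0,0.2,0,0,0],[0.5,0,0,0.2,0,0,0]]' 20
python3 - <<'E'
from h import *
from scipy.spatial.transform import Rotation as R
o=robot.get_obs(); print(o['position'],R.from_rotvec(o['eef_rot']).as_matrix(),o['width'])
E
```

```text
t: 17.5
position: [0.5089, 0.1888, 0.0473]
eef_rot: [-2.185, -2.254, 0.005]
contact_force: [-0.2, 0.1, 0.4]
width: 0.0879
finger_force: 0.0
t: 18.0
position: [0.5105, 0.1893, 0.0505]
eef_rot: [-2.186, -2.256, -0.001]
contact_force: [0.3, -0.4, 11.9]
width: 0.0596
finger_force: 20.0
t: 18.5
position: [0.5129, 0.1901, 0.1544]
eef_rot: [2.184, 2.254, 0.011]
contact_force: [0.6, -0.4, -2.0]
width: 0.0596
finger_force: 20.0
[0.51287556 0.19009808 0.15441762] [[-0.03115238  0.99948887  0.00717876]
 [ 0.99951058  0.03113096  0.00307629]
 [ 0.00285123  0.00727108 -0.9999695 ]] 0.05964281146993491
```

```bash
python3 -m jog '[[0.5,-0.008,-0.08,0.05,0,-0.01,0.07],[0.5,-0.016,-0.17,0.08,0,-0.01,0.158],[0.5,-0.024,-0.26,0.08,0,-0.01,0.158],[0.5,-0.032,-0.35,0.08,0,-0.01,0.158],[0.5,-0.04,-0.44,0.08,0,-0.01,0.158]]' 20
python3 -m jog '[[0.5,-0.008,-0.08,0,0,0,0],[0.5,-0.016,-0.17,0,0,0,0],[0.5,-0.022,-0.25,0,0,0,0],[0.5,-0.022,-0.336,0,0,0,0],[0.5,-0.022,-0.336,0,0,0,0]]' 20
python3 - <<'E'
from h import *
from scipy.spatial.transform import Rotation as R
o=robot.get_obs(); print(o['position'],R.from_rotvec(o['eef_rot']).as_matrix(),o['width'])
c=cap('wrist','w9.png'); cap('scene','s9.png')
a=cv2.imread('pics/s9.png')[130:290,290:480]
cv2.imwrite('pics/v9.png',np.hstack([cv2.resize(cv2.imread('pics/w9.png'),(480,300)),cv2.resize(a,(300,300))]))
E
```

```text
t: 19.0
position: [0.4888, -0.0326, 0.1889]
eef_rot: [2.039, 2.384, 0.006]
contact_force: [0.7, -0.1, -1.3]
width: 0.0599
finger_force: 20.0
t: 19.5
position: [0.4785, -0.2031, 0.1889]
eef_rot: [2.044, 2.378, 0.006]
contact_force: [0.0, 0.5, -1.3]
width: 0.0596
finger_force: 20.0
[ 0.4784863  -0.20313328  0.18885027] [[-1.50266387e-01  9.88621951e-01  6.83010763e-03]
 [ 9.88643500e-01  1.50276540e-01 -9.95443423e-04]
 [-2.01052216e-03  6.60295983e-03 -9.99976179e-01]] 0.0595704748133509
```

View pics/v9.png

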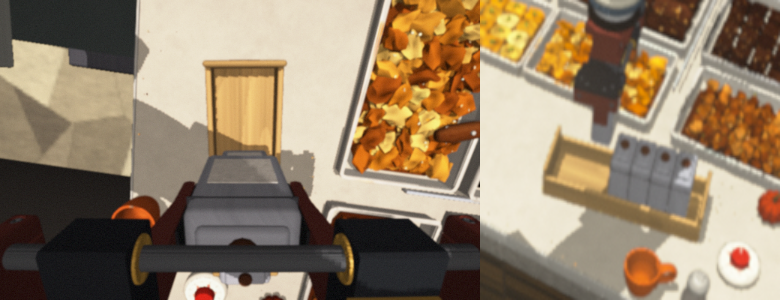

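The tin is held above the empty part of the carrier with about 20 mm clear of the packed row. I'll lower it in.

```bash
python3 -m jog '[[0.5,0.006,0.016,-0.04,0,0,0.005],[0.5,0.006,0.016,-0.1,0,0,0.005],[0.5,0.006,0.016,-0.16,0,0,0.005],[0.5,0.006,0.016,-0.2,0,0,0.005],[0.5,0.006,0.016,-0.24,0,0,0.005]]' 20
python3 -m jog '[[0.5,0,0,-0.01,0,0,0],[0.5,0,0,-0.02,0,0,0],[0.5,0,0,-0.02,0,0,0]]' 20
```

```text
t: 20.1
position: [0.4811, -0.189, 0.0679]
eef_rot: [2.034, 2.391, 0.006]
contact_force: [1.2, 0.1, -1.2]
width: 0.0596
finger_force: 20.0
t: 20.4
position: [0.4818, -0.1904, 0.0593]
eef_rot: [2.034, 2.389, 0.007]
contact_force: [0.0, -0.2, -1.2]
width: 0.0601
finger_force: 20.0
```

```bash
python3 -m jog '[[0.5,0,0,-0.005,0,0,0],[0.5,0,0,-0.005,0,0,0]]' 20
python3 -m jog '[[0.5,0.002,-0.015,0,0,0,0],[0.5,0.005,-0.031,0,0,0,0],[0.5,0.007,-0.047,0,0,0,0],[0.5,0.007,-0.047,0,0,0,0]]' 20
python3 -m jog '[[0,0,0,0,0,0,0],[0,0,0,0,0,0,0],[0,0,0,0,0,0,0],[0,0,0,0,0,0,0]]' 20
python3 -m jog '[[0,0,0,0.06,0,0,0],[0,0,0,0.14,0,0,0],[0,0,0,0.24,0,0,0],[0,0,0.06,0.34,0,0,0],[0,0,0.14,0.42,0,0,0]]' 20
python3 - <<'E'
from h import *
c=cap('wrist','w10.png'); cap('scene','s10.png')
for r in place_of(c,'rowtin_1')+place_of(c,'tin_a'): print(round(r['conf'],2),np.round(r['location']),ray(c,r['location'],.056))
a=cv2.imread('pics/s10.png')[130:290,290:480]
cv2.imwrite('pics/v10.png',np.hstack([cv2.resize(cv2.imread('pics/w10.png'),(480,300)),cv2.resize(a,(300,300))]))
E
```

```text
t: 20.6
position: [0.482, -0.1911, 0.0573]
eef_rot: [2.034, 2.387, 0.007]
contact_force: [-0.5, 0.4, -1.6]
width: 0.0599
finger_force: 20.0
t: 21.0
position: [0.4856, -0.2159, 0.0569]
eef_rot: [2.035, 2.386, 0.007]
contact_force: [0.2, 0.3, -1.3]
width: 0.0598
finger_force: 20.0
t: 21.4
position: [0.4852, -0.2145, 0.0568]
eef_rot: [2.034, 2.388, 0.007]
contact_force: [-0.8, 0.4, -0.8]
width: 0.0865
finger_force: 0.0
t: 21.9
position: [0.4856, -0.1548, 0.2587]
eef_rot: [2.036, 2.384, 0.008]
contact_force: [0.2, 1.0, 0.3]
width: 0.0878
finger_force: 0.0
0.96 [310. 284.] [ 0.49251922 -0.28383825  0.056     ]
0.8 [314. 260.] [ 0.49224941 -0.25253745  0.056     ]
0.48 [314. 310.] [ 0.50282989 -0.31751632  0.056     ]
```

View pics/v10.png

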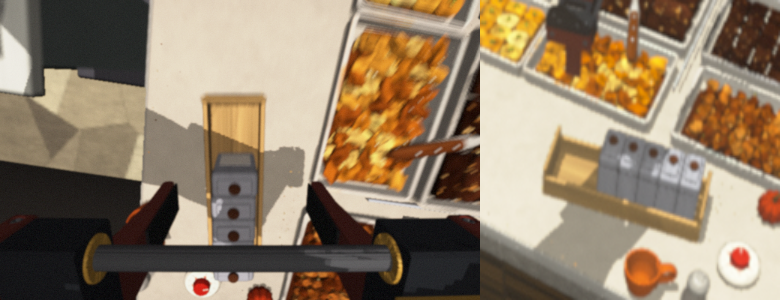

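The fifth tin now stands in the row in the carrier. Next is tin_c.

```bash
python3 -m jog '[[0,0,0.1,0.02,0,0,-0.15],[0,0,0.2,0.04,0,0,-0.3],[0,-0.01,0.3,0.04,0,0,-0.46],[0,-0.02,0.4,0.04,0,0,-0.46],[0,-0.03,0.5,0.04,0,0,-0.46]]' 20
python3 -m jog '[[0,0,0.1,0,0,0,0],[0,0,0.2,0,0,0,0],[0,0,0.3,0,0,0,0],[0,0,0.4,0,0,0,0],[0,0,0.45,0,0,0,0]]' 20
python3 -m jog '[[0,0,0,0,0,0,0],[0,0,0,0,0,0,0]]' 20
python3 - <<'E'
from h import *
from scipy.spatial.transform import Rotation as R
c=cap('wrist','w11.png')
for r in place_of(c,'tin_a'): print(round(r['conf'],2),np.round(r['location']),ray(c,r['location'],.03))
m=tinmask(c,(.467,.335))
if m is not None: print(fit([(c,m)],[.467,.335,1.35],'narrow'))
locate((.467,.335),'narrow',yaw0=1.35)
o=robot.get_obs(); print(o['position'],R.from_rotvec(o['eef_rot']).as_matrix(),o['joints'])
E
```

```text
t: 22.6
position: [0.4696, 0.0917, 0.2743]
eef_rot: [2.433, 1.981, 0.001]
contact_force: [0.7, 0.4, -0.4]
width: 0.0881
finger_force: 0.0
t: 23.1
position: [0.4702, 0.3184, 0.2738]
eef_rot: [2.429, 1.985, 0.001]
contact_force: [0.0, -0.8, -0.2]
width: 0.0876
finger_force: 0.0
t: 23.3
position: [0.4701, 0.3149, 0.274]
eef_rot: [2.429, 1.983, -0.001]
contact_force: [0.5, 0.1, 0.6]
width: 0.0879
finger_force: 0.0
0.7 [314. 153.] [0.46607351 0.33639938 0.03      ]
(array([0.46496177, 0.33910044, 1.35448359]), np.float64(0.060840024706608986))
scene [0.459  0.3329 1.2966] 0.089
side [0.4665 0.3368 1.3426] 0.199
joint [0.4633 0.3391 1.3135] 0.178
[0.47087668 0.31490482 0.27620588] [[ 2.02077236e-01  9.79350535e-01  6.10897756e-03]
 [ 9.79369409e-01 -2.02069495e-01 -1.86527191e-03]
 [-5.92317026e-04  6.35987474e-03 -9.99979600e-01]] [ 0.57110699  0.27662081  1.71359698 -0.00534377  1.14724895  0.77676982]
```

View pics/w11.png

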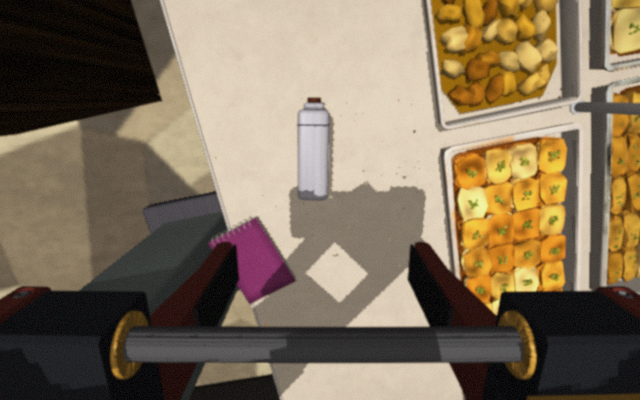

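tin_c is lying with its lid at (314,102) and base at (313,198), aligned with the tool. I'll go down with the tool tilted 15°.

```bash
python3 -m jog '[[0,0,0.05,-0.08,-0.16,0.033,0],[0,-0.002,0.09,-0.16,-0.326,0.067,0],[0,-0.002,0.09,-0.24,-0.326,0.067,0],[0,-0.002,0.09,-0.32,-0.326,0.067,0],[0,-0.002,0.09,-0.35,-0.326,0.067,0]]' 25
python3 -m jog '[[0,0,0,-0.04,0,0,0],[0,0,0,-0.04,0,0,0]]' 25
python3 - <<'E'
from h import *
from scipy.spatial.transform import Rotation as R
c=cap('wrist','w12.png')
m=tinmask(c,(.467,.335))
if m is not None: print(fit([(c,m)],[.467,.335,1.35],'narrow'))
for r in place_of(c,'tin_a'): print(round(r['conf'],2),np.round(r['location']),ray(c,r['location'],.03))
o=robot.get_obs(); print(o['position'],R.from_rotvec(o['eef_rot']).as_matrix(),o['joints'])
E
```

```text
t: 24.15
position: [0.4678, 0.3593, 0.0973]
eef_rot: [2.289, 1.87, -0.305]
contact_force: [0.3, -0.3, -0.5]
width: 0.088
finger_force: 0.0
t: 24.35
position: [0.469, 0.3597, 0.0799]
eef_rot: [2.29, 1.869, -0.301]
contact_force: [-0.8, -0.5, -0.0]
width: 0.0878
finger_force: 0.0
(array([0.46380819, 0.33463994, 1.35511413]), np.float64(0.06933744221879812))
0.75 [321. 238.] [0.46341506 0.33726082 0.03      ]
[0.47057974 0.3611945  0.0827967 ] [[ 0.1948081   0.97982912 -0.04454995]
 [ 0.94647423 -0.19970617 -0.25358231]
 [-0.25736423  0.00723451 -0.96628739]] [ 0.7189161   0.65077605  1.64132239 -0.18602574  1.06155384  1.02911013]
```

```bash
python3 -m jog '[[0,0,0,-0.06,0,0,0],[0,0,0,-0.125,0,0,0],[0,0,0,-0.125,0,0,0],[0.5,0,0,-0.125,0,0,0],[0.8,0,0,-0.125,0,0,0]]' 25
python3 -m jog '[[0.8,0,0,0,0,0,0],[0.8,0,0,0,0,0,0],[0.8,0,0,0,0,0,0],[0.8,0,0,0,0,0,0],[0.8,0,0,0,0,0,0]]' 25
python3 -m jog '[[0.8,0,0,0.06,0,0,0],[0.8,0,0,0.12,0,0,0],[0.8,0.02,0,0.2,0,0,0],[0.8,0.05,0,0.3,0,0,0],[0.8,0.08,0,0.38,0,0,0]]' 25
python3 -m jog '[[0.8,0,0,0,0.18,-0.04,0],[0.8,0,0,0,0.37,-0.075,0],[0.8,0,0,0,0.55,-0.11,0],[0.8,0,0,0,0.73,-0.15,0],[0.8,0,0,0,0.91,-0.19,0]]' 25
python3 -m jog '[[0.8,0,0,0,0.18,-0.04,0],[0.8,0,0,0,0.37,-0.075,0],[0.8,0,0,0,0.55,-0.11,0],[0.8,0,0,0,0.73,-0.15,0],[0.8,0,0,0,0.91,-0.19,0]]' 25
python3 -m jog '[[0.8,0,0,0,0.14,-0.03,0],[0.8,0,0,0,0.14,-0.03,0],[0.8,0,0,0,0.14,-0.03,0]]' 25
python3 - <<'E'
from h import *
from scipy.spatial.transform import Rotation as R
o=robot.get_obs(); print(o['position'],R.from_rotvec(o['eef_rot']).as_matrix(),o['joints'])
cap('scene','s13.png');cap('side','d13.png');
a=cv2.imread('pics/s13.png')[60:260,100:440];b=cv2.imread('pics/d13.png')[130:330,260:600]
cv2.imwrite('pics/v13.png',np.vstack([cv2.resize(a,None,fx=1.45,fy=1.45),cv2.resize(b,None,fx=1.45,fy=1.45)]))
E
```

```text
t: 25.0
position: [0.4709, 0.3618, 0.0207]
eef_rot: [2.291, 1.87, -0.292]
contact_force: [0.4, 0.2, 0.1]
width: 0.0753
finger_force: 0.0
t: 25.5
position: [0.4697, 0.3609, 0.0186]
eef_rot: [2.29, 1.87, -0.296]
contact_force: [-0.1, 0.1, 0.7]
width: 0.035
finger_force: 0.0
t: 26.0
position: [0.5097, 0.3608, 0.2105]
eef_rot: [2.29, 1.871, -0.297]
contact_force: [0.0, 0.3, -1.5]
width: 0.0341
finger_force: 24.9
t: 26.5
position: [0.5092, 0.3606, 0.2091]
eef_rot: [-2.181, -1.777, -0.516]
contact_force: [-0.7, 1.8, -1.9]
width: 0.034
finger_force: 24.9
t: 27.0
position: [0.5095, 0.3613, 0.2093]
eef_rot: [-1.771, -1.447, -1.019]
contact_force: [-0.7, 0.1, -2.4]
width: 0.0337
finger_force: 24.9
t: 27.3
position: [0.5086, 0.3612, 0.2071]
eef_rot: [-1.693, -1.381, -1.089]
contact_force: [-0.6, 0.5, -0.6]
width: 0.0338
finger_force: 24.9
[0.50860921 0.36120238 0.20706478] [[ 0.08426973  0.97983934  0.18114492]
 [ 0.40456655 -0.19977785  0.89242071]
 [ 0.91061766 -0.00191888 -0.41324545]] [ 0.15954627  0.53986908  2.08797149  1.65989865  1.02690691 -1.00116639]
```

View pics/v13.png

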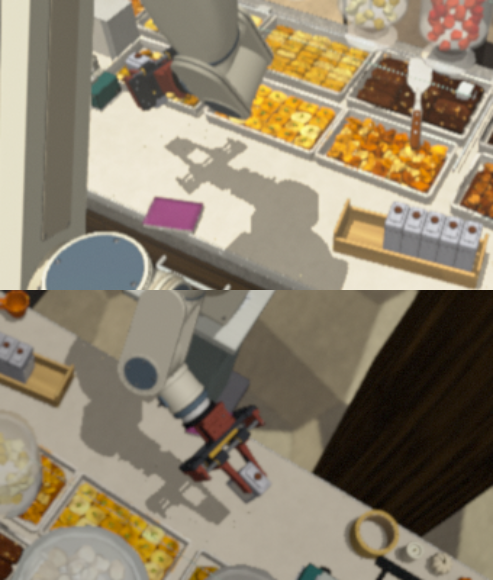

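tin_c is held nearly upright, about 9.5° short. I'll finish the turn and lower it.

```bash
python3 -m jog '[[0.8,0,0,0,0.15,-0.03,0],[0.8,0,0,-0.05,0.207,-0.043,0],[0.8,0,0,-0.12,0.207,-0.043,0],[0.8,0,0,-0.18,0.207,-0.043,0],[0.8,0,0,-0.23,0.207,-0.043,0]]' 25
python3 -m jog '[[0.8,0,0,0,0,0,0],[0.8,0,0,0,0,0,0]]' 25
python3 - <<'E'
from h import *
from scipy.spatial.transform import Rotation as R
o=robot.get_obs(); print(o['position'],R.from_rotvec(o['eef_rot']).as_matrix(),o['joints'])
E
```

```text
t: 27.9
position: [0.5089, 0.3625, 0.0925]
eef_rot: [-1.559, -1.279, -1.204]
contact_force: [0.3, 0.5, -1.1]
width: 0.034
finger_force: 24.9
t: 28.1
position: [0.5088, 0.3623, 0.0941]
eef_rot: [-1.559, -1.277, -1.205]
contact_force: [-1.0, -1.0, -1.1]
width: 0.0339
finger_force: 24.9
[0.50878799 0.3623117  0.09406795] [[ 0.0486544   0.98021263  0.19187482]
 [ 0.24869287 -0.1979411   0.94814091]
 [ 0.96735961  0.00158667 -0.25340259]] [ 0.1255801   0.89783221  2.05653055  1.8436926   1.25926905 -1.38606173]
```

Tilt is right. Lowering to contact at about 0.0755.

```bash
python3 -m jog '[[0.8,0,0,-0.015,0,0,0],[0.8,0,0,-0.03,0,0,0],[0.8,0,0,-0.03,0,0,0]]' 25
python3 -m jog '[[0.8,0,0,-0.004,0,0,0],[0.8,0,0,-0.006,0,0,0],[0.8,0,0,-0.006,0,0,0]]' 25
```

```text
t: 28.4
position: [0.5087, 0.3616, 0.0781]
eef_rot: [-1.56, -1.276, -1.205]
contact_force: [0.3, 0.2, -1.1]
width: 0.0338
finger_force: 24.9
t: 28.7
position: [0.5086, 0.3615, 0.0751]
eef_rot: [-1.561, -1.276, -1.205]
contact_force: [-0.6, -0.5, -1.7]
width: 0.0339
finger_force: 24.9
```

```bash
python3 -m jog '[[0.8,0,0,-0.003,0,0,0],[0.8,0,0,-0.003,0,0,0]]' 25
python3 -m jog '[[0,0,0,0,0,0,0],[0,0,0,0,0,0,0],[0,0,0,0,0,0,0],[0,0,0,0,0,0,0],[0,0,0,0,0,0,0]]' 25
python3 -m jog '[[0,-0.011,-0.057,0.015,0,0,0],[0,-0.022,-0.114,0.03,0,0,0],[0,-0.034,-0.17,0.07,0,0,0],[0,-0.034,-0.17,0.16,0,0,0],[0,-0.034,-0.17,0.25,0,0,0]]' 25
python3 -m jog '[[0,0,0,0.1,-0.18,0.04,0],[0,0,0,0.2,-0.36,0.075,0],[0,0,0,0.2,-0.54,0.11,0],[0,0,0,0.2,-0.73,0.15,0],[0,0,0,0.2,-0.91,0.19,0]]' 25
python3 -m jog '[[0,0,0,0,-0.18,0.04,0],[0,0,0,0,-0.36,0.075,0],[0,0,0,0,-0.54,0.11,0],[0,0,0,0,-0.72,0.15,0],[0,0,0,0,-0.72,0.15,0]]' 25
python3 -m jog '[[0,0,0,0,0,0,0.19],[0,0,0,0,0,0,0.38],[0,0,0,0,0,0,0.57],[0,0,0,0,0,0,0.76],[0,0,0,0,0,0,0.95]]' 25
python3 -m jog '[[0,0,0,0,0,0,0.19],[0,0,0,0,0,0,0.38],[0,0,0,0,0,0,0.57],[0,0,0,0,0,0,0.76],[0,0,0,0,0,0,0.95]]' 25
python3 - <<'E'
from h import *
from scipy.spatial.transform import Rotation as R
o=robot.get_obs(); print(o['position'],R.from_rotvec(o['eef_rot']).as_matrix(),o['joints'])
locate((.508,.355),'up',yaw0=1.35,z=.05)
E
```

```text
t: 28.9
position: [0.5086, 0.3616, 0.074]
eef_rot: [-1.56, -1.275, -1.206]
contact_force: [-1.3, -0.5, 2.2]
width: 0.0339
finger_force: 24.9
t: 29.4
position: [0.5086, 0.3616, 0.0736]
eef_rot: [-1.561, -1.276, -1.205]
contact_force: [0.1, 0.7, -0.1]
width: 0.0707
finger_force: 0.0
t: 29.9
position: [0.4916, 0.2755, 0.199]
eef_rot: [-1.564, -1.272, -1.204]
contact_force: [1.5, -0.4, -0.3]
width: 0.0878
finger_force: 0.0
t: 30.4
position: [0.492, 0.276, 0.3011]
eef_rot: [-2.037, -1.664, -0.71]
contact_force: [-1.6, 0.3, -0.7]
width: 0.0876
finger_force: 0.0
t: 30.9
position: [0.4917, 0.2793, 0.2991]
eef_rot: [-2.38, -1.949, -0.107]
contact_force: [0.5, 0.5, 0.0]
width: 0.0876
finger_force: 0.0
t: 31.4
position: [0.4905, 0.2759, 0.2975]
eef_rot: [-1.492, -2.662, -0.064]
contact_force: [-0.2, 0.5, 0.4]
width: 0.088
finger_force: 0.0
t: 31.9
position: [0.4905, 0.2759, 0.2975]
eef_rot: [-0.417, -3.015, -0.013]
contact_force: [-0.2, -0.3, -0.1]
width: 0.0879
finger_force: 0.0
[0.49048103 0.27594834 0.29749792] [[-0.95768291  0.27150626 -0.09553944]
 [ 0.27064792  0.96242514  0.02208054]
 [ 0.09794457 -0.0047114  -0.99518072]] [ 0.4571924   0.28941375  1.64862359  0.06474211  1.28033149 -0.85934269]
scene [0.5017 0.3489 1.2054] 0.11
side [0.5063 0.3512 1.5265] 0.147
joint [0.5022 0.349  1.2047] 0.157
```

```bash
python3 -m jog '[[0,0.01,0.05,-0.05,-0.028,-0.122,0.09],[0,0.031,0.148,-0.1,-0.028,-0.122,0.09],[0,0.031,0.148,-0.14,-0.028,-0.122,0.09],[0,0.031,0.148,-0.14,-0.028,-0.122,0.09]]' 20
python3 - <<'E'
from h import *
from scipy.spatial.transform import Rotation as R
c=cap('wrist','w14.png')
m=tinmask(c,(.506,.351),z=.08)
if m is not None: print(fit([(c,m)],[.506,.351,1.36],'up'))
hsv=cv2.cvtColor(c['img'],cv2.COLOR_RGB2HSV); k=(((hsv[...,0]<12)&(hsv[...,1]>120)&(hsv[...,2]<130))).astype(np.uint8)
n,_,st,ce=cv2.connectedComponentsWithStats(k)
for i in range(1,n):
    if 40<st[i,4]<600: print('knob',st[i,4],ce[i],ray(c,ce[i],.116))
o=robot.get_obs(); print(o['position'],R.from_rotvec(o['eef_rot']).as_matrix())
E
```

```text
t: 32.5
position: [0.5047, 0.3504, 0.2249]
eef_rot: [-0.332, -3.121, 0.013]
contact_force: [-0.9, -1.4, 0.1]
width: 0.0878
finger_force: 0.0
(array([0.5052351 , 0.3507224 , 1.36075474]), np.float64(0.08607399794450155))
knob 106 [596.21698113 146.71698113] [0.50477786 0.56845746 0.116     ]
knob 171 [325.49707602 202.33918129] [0.50483582 0.35097086 0.116     ]
knob 481 [623.59043659 298.81496881] [0.64961489 0.59516084 0.116     ]
[0.50634865 0.35004222 0.22815982] [[-9.77512617e-01  2.10876561e-01  4.00047946e-04]
 [ 2.10870803e-01  9.77496878e-01 -5.77564440e-03]
 [-1.60899365e-03 -5.56140684e-03 -9.99983241e-01]]
```

View pics/w14.png

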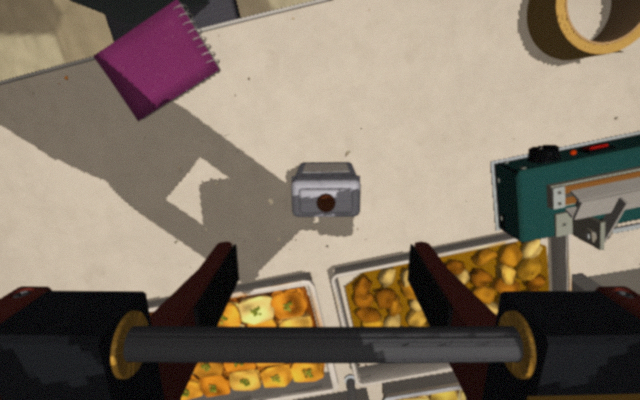

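The tin stands upright with its knob at (325,202), centred and aligned with the fingers. I'll descend and grip it.

```bash
python3 -m jog '[[0,-0.002,0.002,-0.08,0,0,0],[0,-0.002,0.002,-0.16,0,0,0],[0,-0.002,0.002,-0.24,0,0,0],[0,-0.002,0.002,-0.32,0,0,0],[0,-0.002,0.002,-0.356,0,0,0]]' 20
python3 -m jog '[[0,0,0,0,0,0,0],[0.5,0,0,0,0,0,0],[0.5,0,0,0,0,0,0],[0.5,0,0,0,0,0,0],[0.5,0,0,0,0,0,0]]' 20
python3 -m jog '[[0.5,0,0,0,0,0,0],[0.5,0,0,0.04,0,0,0],[0.5,0,0,0.12,0,0,0],[0.5,0,0,0.2,0,0,0],[0.5,0,0,0.28,0,0,0]]' 20
python3 -m jog '[[0.5,-0.004,-0.09,0,0,0,-0.19],[0.5,-0.008,-0.18,0,0,0,-0.38],[0.5,-0.012,-0.27,0,0,0,-0.57],[0.5,-0.018,-0.36,0,0,0,-0.76],[0.5,-0.024,-0.45,0,0,0,-0.95]]' 20
python3 -m jog '[[0.5,-0.004,-0.09,0,0,0,-0.19],[0.5,-0.008,-0.18,0,0,0,-0.38],[0.5,-0.012,-0.27,0,0,0,-0.5],[0.5,-0.018,-0.36,0,0,0,-0.57],[0.5,-0.024,-0.45,0,0,0,-0.57]]' 20
python3 - <<'E'
from h import *
from scipy.spatial.transform import Rotation as R
o=robot.get_obs(); print(o['position'],R.from_rotvec(o['eef_rot']).as_matrix(),o['width'],o['joints'])
E
```

```text
t: 33.1
position: [0.5052, 0.35, 0.0487]
eef_rot: [0.335, 3.123, -0.01]
contact_force: [0.6, -0.7, 0.3]
width: 0.088
finger_force: 0.0
t: 33.6
position: [0.5064, 0.3521, 0.0517]
eef_rot: [0.33, 3.12, -0.006]
contact_force: [-0.1, -0.7, 8.8]
width: 0.0597
finger_force: 20.0
t: 34.1
position: [0.5053, 0.3515, 0.1917]
eef_rot: [0.33, 3.122, -0.009]
contact_force: [0.6, 0.1, -2.2]
width: 0.0602
finger_force: 20.0
t: 34.6
position: [0.4932, 0.1252, 0.1906]
eef_rot: [1.454, 2.784, -0.008]
contact_force: [1.0, -0.4, -1.2]
width: 0.0599
finger_force: 20.0
t: 35.1
position: [0.4813, -0.1, 0.1907]
eef_rot: [-2.031, -2.396, 0.008]
contact_force: [0.7, -0.1, -1.3]
width: 0.0599
finger_force: 20.0
[ 0.48131012 -0.09998189  0.19068272] [[-0.16410831  0.98643488 -0.00383417]
 [ 0.98643758  0.16409422 -0.00373939]
 [-0.0030595  -0.00439583 -0.99998566]] 0.05987932157953113 [-0.22618777  0.27380328  1.94419743 -0.00563342  0.92649749 -0.38764563]
```

```bash
python3 -m jog '[[0.5,-0.005,-0.06,0,0,0,-0.01],[0.5,-0.011,-0.12,0,0,0,-0.01],[0.5,-0.011,-0.12,0,0,0,-0.01],[0.5,-0.011,-0.12,0,0,0,-0.01]]' 20
python3 - <<'E'
from h import *
o=robot.get_obs(); print(o['position'],o['eef_rot'])
c=cap('wrist','w15.png'); cap('scene','s15.png');cap('side','d15.png')
a=cv2.imread('pics/s15.png')[130:290,290:480];b=cv2.imread('pics/d15.png')[130:250,210:352]
cv2.imwrite('pics/v15.png',np.hstack([cv2.resize(a,(400,337)),cv2.resize(b,(400,337))]))
E
```

```text
t: 35.5
position: [0.4759, -0.1585, 0.1903]
eef_rot: [-2.04, -2.388, 0.009]
contact_force: [-0.2, 1.1, -2.0]
width: 0.0602
finger_force: 20.0
[ 0.47593369 -0.15852567  0.19033818] [-2.03981445 -2.38751965  0.00859745]
```

View pics/v15.png

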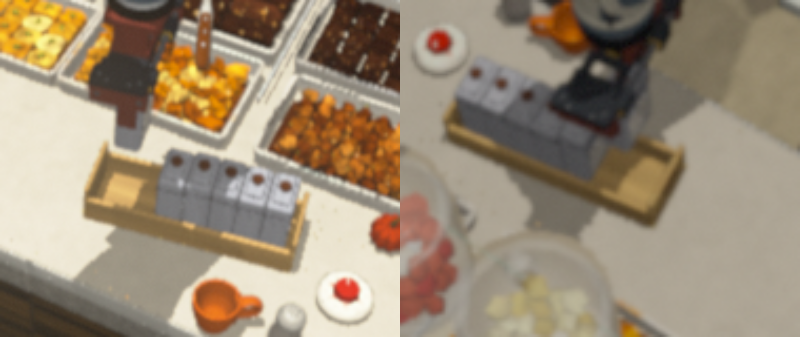

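The held tin hangs over the free slot at the +y end. I'll lower it, slide it up to the row and release.

```bash
python3 -m jog '[[0.5,0,0,-0.05,0,0,0],[0.5,0,0,-0.11,0,0,0],[0.5,0,0,-0.17,0,0,0],[0.5,0,0,-0.22,0,0,0],[0.5,0,0,-0.244,0,0,0]]' 20
python3 -m jog '[[0.5,0,0,-0.01,0,0,0],[0.5,0,0,-0.018,0,0,0],[0.5,0,0,-0.022,0,0,0],[0.5,0,0,-0.022,0,0,0]]' 20
python3 -m jog '[[0.5,0.002,-0.011,0,0,0,0],[0.5,0.004,-0.022,0,0,0,0],[0.5,0.005,-0.036,0,0,0,0],[0.5,0.005,-0.036,0,0,0,0]]' 20
```

```text
t: 36.15
position: [0.4753, -0.1568, 0.0664]
eef_rot: [-2.034, -2.389, 0.01]
contact_force: [0.5, -0.4, -1.8]
width: 0.0598
finger_force: 20.0
t: 36.55
position: [0.4768, -0.1584, 0.058]
eef_rot: [2.038, 2.39, -0.008]
contact_force: [-0.5, 0.5, -1.0]
width: 0.0603
finger_force: 20.0
t: 36.95
position: [0.4794, -0.1776, 0.0578]
eef_rot: [2.039, 2.389, -0.008]
contact_force: [-0.0, -1.9, 2.1]
width: 0.0601
finger_force: 20.0
```

```bash
python3 -m jog '[[0.5,0,0,-0.002,0,0,0],[0.3,0,0,-0.002,0,0,0],[0,0,0,-0.002,0,0,0],[0,0,0,-0.002,0,0,0],[0,0,0,-0.002,0,0,0]]' 20
python3 -m jog '[[0,0,0,0,0,0,0],[0,0,0,0.06,0,0,0],[0,0,0,0.14,0,0,0],[0,0,0,0.24,0,0,0],[0,0,0,0.34,0,0,0]]' 20
python3 -m jog '[[0,0,0.06,0.1,0,0,0],[0,0,0.12,0.16,0,0,0],[0,0,0.12,0.16,0,0,0],[0,0,0.12,0.16,0,0,0]]' 20
python3 - <<'E'
from h import *
c=cap('wrist','w16.png'); cap('scene','s16.png')
for n in ('wrist','scene'):
    c=cap(n)
    for l,z in (('rowtin_1',.056),('tin_a',.056),('order_pad',0),('cup_orange',0),('kitchen_timer',0),('mini_pumpkin_3',0),('sugar_shaker',0)):
        for r in place_of(c,l)[:6]: 
            if r['conf']>.4: print(n,l,round(r['conf'],2),ray(c,r['location'],z).round(3))
a=cv2.imread('pics/s16.png')[170:290,320:480]
cv2.imwrite('pics/v16.png',np.hstack([cv2.resize(cv2.imread('pics/w16.png')[60:340,160:480],(400,350)),cv2.resize(a,(400,350))]))
print(robot.get_obs()['position'])
E
```

```text
t: 37.45
position: [0.4786, -0.1762, 0.0561]
eef_rot: [-2.038, -2.389, 0.009]
contact_force: [0.4, -0.2, 0.5]
width: 0.0824
finger_force: 0.0
t: 37.95
position: [0.4781, -0.176, 0.2277]
eef_rot: [-2.037, -2.389, 0.01]
contact_force: [1.1, 0.3, -1.1]
width: 0.0879
finger_force: 0.0
t: 38.35
position: [0.4789, -0.1158, 0.307]
eef_rot: [2.036, 2.391, -0.008]
contact_force: [0.1, 0.8, -0.6]
width: 0.0873
finger_force: 0.0
wrist rowtin_1 0.9 [ 0.492 -0.252  0.056]
wrist rowtin_1 0.87 [ 0.49  -0.291  0.056]
wrist tin_a 0.96 [ 0.479 -0.221  0.056]
wrist cup_orange 0.78 [ 0.352 -0.345  0.   ]
wrist kitchen_timer 0.85 [ 0.461 -0.477  0.   ]
wrist mini_pumpkin_3 0.82 [ 0.575 -0.476  0.   ]
wrist sugar_shaker 0.58 [ 0.361 -0.342  0.   ]
scene rowtin_1 0.83 [ 0.495 -0.314  0.056]
scene rowtin_1 0.74 [ 0.497 -0.283  0.056]
scene rowtin_1 0.72 [ 0.488 -0.253  0.056]
scene rowtin_1 0.61 [ 0.496 -0.354  0.056]
scene tin_a 0.85 [ 0.47  -0.218  0.056]
scene tin_a 0.65 [ 0.47  -0.191  0.056]
scene order_pad 0.76 [0.354 0.211 0.   ]
scene cup_orange 0.56 [ 0.366 -0.344  0.   ]
scene kitchen_timer 0.67 [ 0.461 -0.463  0.   ]
scene mini_pumpkin_3 0.75 [ 0.574 -0.476  0.   ]
scene sugar_shaker 0.9 [ 0.353 -0.421  0.   ]
[ 0.47874874 -0.11629178  0.30636255]
```

View pics/v16.png

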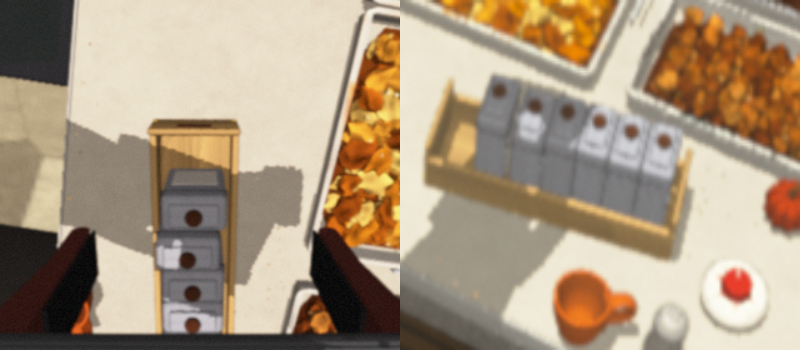

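All six tins stand in the row. The second tin from +y looks slightly offset, so I'll measure its yaw and lateral offset.

```bash
python3 - <<'E'
from h import *
c=cap('wrist')
hsv=cv2.cvtColor(c['img'],cv2.COLOR_RGB2HSV); k=(((hsv[...,0]<12)&(hsv[...,1]>110)&(hsv[...,2]<130))).astype(np.uint8)
k[:, :250]=0;k[:,360:]=0
n,_,st,ce=cv2.connectedComponentsWithStats(k)
ctr=np.array([.4885,-.2475]);ex=np.array([.988,.154]);ey=np.array([-.154,.988])
for i in range(1,n):
    if 40<st[i,4]<600:
        w=ray(c,ce[i],.122)[:2]-ctr; print('knob',st[i,4],ce[i].round(1),'carrier xy mm',(w@ex*1000).round(1),(w@ey*1000).round(1))
cv2.imwrite('pics/z17.png',cv2.resize(cv2.imread('pics/w16.png')[180:330,270:370],None,fx=5,fy=4,interpolation=cv2.INTER_CUBIC))
E
```

```text
knob 99 [315.3 234.4] carrier xy mm 1.9 72.4
knob 87 [310.4 268.6] carrier xy mm -3.5 31.9
knob 92 [314.6 295.2] carrier xy mm 0.9 -1.5
knob 93 [314.6 320.8] carrier xy mm 0.8 -35.4
knob 78 [314.  367.3] carrier xy mm -0.2 -101.9
knob 66 [278.2 371.9] carrier xy mm -44.3 -109.2
knob 288 [344.6 386.5] carrier xy mm 37.9 -131.3
```

View pics/z17.png

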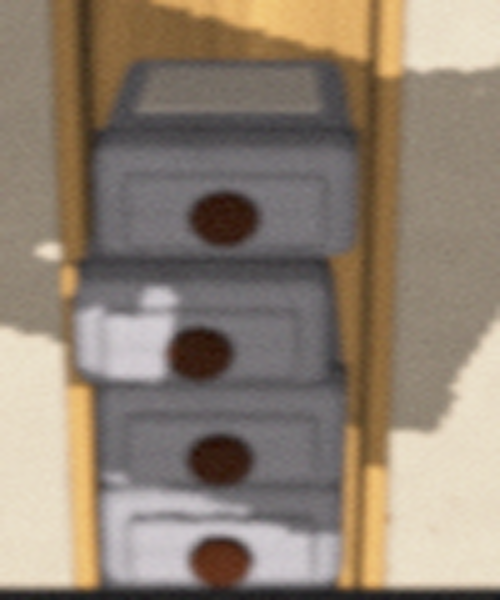

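Lateral offsets are within about 4 mm and there is no visible yaw or tilt, so everything is inside tolerance. I'll hand it in.

```bash
python3 -c "
from station import robot
print(robot.finish_job())"
```

```text
the job is handed in; nothing more can be done
None
```

Both gift tins that were on the worktop now stand lid up in the carrier beside the four row tins, and I handed the job in at about 38 s of robot time; the hand-in call returned no verdict.

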